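# Load a battery cell into the ramp tester and start the test

## Task

Push the black battery cell that lies at the foot of the wooden ramp up the ramp with your fingertips, slowly and without gripping or lifting it, keeping behind it so that it never rolls back or runs free, until it drops over the crest and sits in the seat against the metal stop. Once it is sitting there, press the start button on the tester's grey control box fully down and let it go. Leave the other things on the table where they are.

Things in the scene. Friction and masses are not known exactly. Their poses are not given: they have to be found in the camera images.
- cell: Battery cell, a plain solid black cylinder 32 mm in diameter and 70 mm long with bright steel ends and a narrow white band near one end, about 145 g. Its sleeve is smooth (friction about 0.35) and it rolls freely. It lies across the foot of the ramp against the foot lip. Origin at its centre, on its axis; its y axis is the cylinder's axis, its x and z axes turn as it rolls.
- deck: Running surface of the ramp, a wooden board at a slope of 0.14 rad (8 degrees), 78 mm wide. Origin on its upper surface, mid-width, at the inner face of the foot lip, 18 mm above the table; x runs up the slope, y across, z square to the surface. It ends at the crest, x = 165 mm. The cell lying at the foot has its axis at x = 12.5, z = 16 mm. Released anywhere below the crest, the cell rolls back down.
- seat (a point): Where the centre of the seated cell belongs: in deck coordinates x = 183, z = 11 mm. Frame level: x horizontal uphill, y along the cell axis, z up. The stop's upright face is 16 mm beyond this point, its top 20 mm above it; the seat's side posts reach up to its height. A cell past the crest rolls the last few mm to the stop by itself and stays, 2.5 mm lower than on the crest.
- ramp: Whole ramp fixture, fixed to the table: plywood base 245 x 110 x 8 mm (x = -136 to 108 mm), ramp, aluminium stop. Origin on the table, mid-width; x uphill, z up. Foot lip: 6 mm thick, 6 mm high above the deck surface, nothing higher behind it. Side guides: 6 mm thick, inner faces 39 mm either side of the middle, 10 mm high above the deck surface.
- tester: Grey control box 100 x 120 x 42 mm, fixed to the table, with a dark display and one start button on top. Origin at the centre of its underside; z up.
- start_top (a point): Centre of the top face of the round white start button (28 mm in diameter) in its black housing on the control box. It is pressed straight down.
- start (a joint): Travel of the start button in m: 0 released, 0.006 fully down (about 5 N). It springs back when let go.
- thin_a: Thin grey battery cell standing upright beside the ramp, 18 mm in diameter, 66 mm tall, a bystander. Origin at the centre of its underside.
- thin_b: Another such thin grey cell, 18 x 66 mm, standing upright on the other side of the ramp, a bystander. Origin at the centre of its underside.
- propeller: Two-bladed propeller 128 mm long along its x, 7 mm high, lying on the table, a bystander. Origin at the centre of its underside.
- screwdriver: Small screwdriver 150 mm long, lying along its x, a bystander. Origin near its middle, on the table.
- motor: Small round drone motor, 29 mm in diameter, 32 mm tall with its shaft, standing on the table, a bystander. Origin at the centre of its underside.
- guard: Clear plastic guard ring, 160 mm outside diameter, 18 mm high, a bystander. Origin at its centre on the table.
- jar: Small jar, 44 mm in diameter, 50 mm tall, a bystander. Origin at the centre of its underside.
- tray: Black small-parts tray 90 x 130 x 30 mm, a bystander. Origin at the centre of its underside.
Not all that is in view belongs to the job. What is meant by the cell is not orange or purple, and is the larger of those in its own colour.

How it is judged:
By the outcome, as a careful person would: the job done as asked, in the order asked, and still so for the second after the job is handed in, with the robot touching nothing.
It also fails if it takes over 54 s, if anything falls off the work surface, if the arm or the gripper's body presses on something with over 40 N, if the wrist force passes 120 N, or if a joint passes its speed limit or range.

## Robot

A 6-joint arm with a two-finger parallel gripper is mounted at the origin on the work surface. World frame = base frame: x ahead of the robot, y to its left, z up, the work surface at z = 0. Lengths are in m, angles in rad, forces in N, time in s.
With the tool pointing down it reaches from about 0.25 to 0.725 m from the base axis. Payload 4 kg.
Tool frame: the origin (TCP) lies where the fingers leave the gripper's body, on its centre line; the fingertips stand 73 mm ahead of it and the grasp point (between the pads) lies 54 mm ahead of it; z points along the fingers, y is the direction in which the jaws open and shut (so a half turn about z gives the same grasp; the last joint's range is limited). The gripper opens to 85 mm and grips with 20 to 120 N. Pads are 22 mm wide; open, the fingers measure 114 mm over their backs; the gripper's body (76 mm by 85 mm) begins 54 mm behind the grasp point. The pads swing forward as they close: fully open they stand 13 mm farther back than shut.
Start: joints at [1.278, 0.241, 0.005, 1.335, 0, 1.571], TCP at [0.144, 0.479, 0.304] pointing down, gripper open.
Joint ranges: [-2.72, 2.72], [-1.05, 1.87], [-1.09, 1.28], [-1.99, 2.15], [-1.42, 1.44], [-3.14, 3.14]. Speed limits (rad/s): [2.79, 2.79, 3.14, 3.14, 3.14, 3.14].

## Interface

Orientations are given as a unit quaternion [w, x, y, z].
In Python, from rig import bot gives the robot as it stands. The module is installed in compiled form; this text tells all that it offers.
- The arm moves only by the tool jog_arm, never from a script. Its argument "motion" is a list of rows, each an object of numbers: "dx", "dy", "dz": the shift along the tool's x, y, z in m; "turn": the turn about the tool's z in rad. In form: [{"dx": .., "dy": .., "dz": .., "turn": ..}, ...]. A call has 1 to 10 rows; each row shifts and turns the commanded pose from where the row before left it, along the tool's axes as they then stand; what a row does not reach is not made up. A row lasts 1/12 s, in which the tool goes at most 41.7 mm and 7.16 degrees, less where a joint would pass 70% of its speed; a pose out of reach is approached as far as the arm can. A call with a gripper value outside its range is refused whole. "grip" is the opening, from -1 (shut) to 1 (fully open), set as the call begins (left out, the last holds). The fingers move at their own pace and stop on an object; the grip force is fixed at half the most. Time passes only in rows, so rows that do not move let the fingers close. It gives the time, the measured TCP pose, the force and the opening at its end, in the units of the state.
- bot.observe(): the state, without advancing time (a new reading comes with each control period).
- bot.grab_frame(name): name is "scene" or "top"; returns the picture (480x640x3 uint8, red, green, blue); there is no depth.
- bot.camera_info(name): a dict with "intrinsics" (3x3 intrinsics, pixels), "position" and "attitude" of the camera in the world. Camera axes: x right, y down, z forward; pixel columns grow to the right and rows downward; lengths in m; the calibration is good to about 2 mm. A picture is of the moment at which its call begins. camera_info takes no time and is no camera call.
- bot.hand_in(): hands the job in, once; it reports no verdict.
Trained networks look in the newest picture that a camera, given by its name, has taken for a name from the list of things; names that differ only in an ending like _2 or _b are one class to them, and where a whole thing is asked for, a point or a joint stands for the part that bears it (a point fixed in the world has none). Each returns a list of dicts, best first, with "p" (0 to 1); they miss things now and then, are a little off and sometimes report something else, mostly with a low value. They report only what shows in the picture. A call takes as long as a camera call. They do not tell look-alikes from the thing itself.
- bot.look_for(camera, target): "bbox" ([centre column, centre row, width, height] in pixels, round what is visible of it).
The state is a dict: "time": time; "joints": joint angles; "dq": joint speeds; "joint_torque": joint torques, N m; "tool_pos": TCP position; "tool_rot": TCP orientation; "wrist_force": force on the tool from outside, world axes, zero at the start; "moment": the same for the moment, N m; "opening": finger opening in m.
Only numpy, scipy, OpenCV 4.12 (cv2) and the standard library are available. Lean on these libraries where they do the work, as an engineer would, in place of code of your own. Each camera call takes 0.05 s, during which the arm holds its last target.

## Working session

There is one attempt and no reset: what is moved stays moved. The work goes in short steps, Python scripts to look and compute and a tool call to move; the robot and the scene stay as the last step left them, time stands still between calls to the robot, and variables do not carry over. Pictures are saved under pics/ and viewed, and the job is handed in when it is done.

Besides the shell and the picture viewer there is one more tool, called after ">>>" as a command line: name --argument value ..., lists and objects as JSON in quotes. jog_arm: Moves the arm, as the interface text tells. Its arguments: {"type":"object","properties":{"motion":{"type":"array"},"grip":{"type":"number"}},"required":["motion"]}

```bash
mkdir -p pics
python3 - <<'E'
from rig import bot
import cv2
print(bot.observe())
for n in("scene","top"):
    im=bot.grab_frame(n); cv2.imwrite(f"pics/{n}0.png",im[:,:,::-1]); print(n,bot.camera_info(n))
E
```

```text
{'time': 0.0, 'joints': array([1.27801604e+00, 2.41398557e-01, 3.67757978e-03, 1.33517493e+00,
       2.35725462e-05, 1.57080467e+00]), 'dq': array([-0.0001533 , -0.0004035 ,  0.00066974, -0.00071897,  0.00091126,
        0.00062737]), 'joint_torque': array([ 1.98913176e-05, -3.72313750e+01,  2.52409744e+01,  1.69027399e-02,
        5.95261372e-05, -4.17687048e-06]), 'tool_pos': array([0.14416029, 0.47825256, 0.30300219]), 'tool_rot': array([-1.64786460e-04,  1.45871902e-01,  9.89302929e-01, -1.03684286e-03]), 'wrist_force': array([-0.68956409,  0.66684653,  0.12545386]), 'moment': array([-0.01728858, -0.03462447, -0.03193581]), 'opening': 0.08560948425764543}
scene {'intrinsics': array([[590.44628247,   0.        , 328.11061143],
       [  0.        , 590.44628247, 244.6644866 ],
       [  0.        ,   0.        ,   1.        ]]), 'position': array([ 1.3905154 , -0.00988003,  0.88929002]), 'attitude': array([-0.28207485,  0.659705  ,  0.63976251, -0.27554859])}
top {'intrinsics': array([[447.2776411 ,   0.        , 312.19790521],
       [  0.        , 447.2776411 , 230.78421982],
       [  0.        ,   0.        ,   1.        ]]), 'position': array([0.45901862, 0.04774327, 0.9527862 ]), 'attitude': array([-0.0250534 ,  0.71194685, -0.70083861,  0.03645894])}
```

View pics/scene0.png

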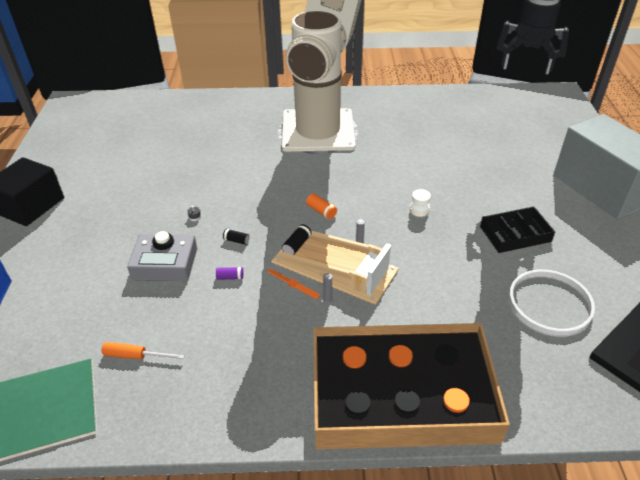

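View pics/top0.png

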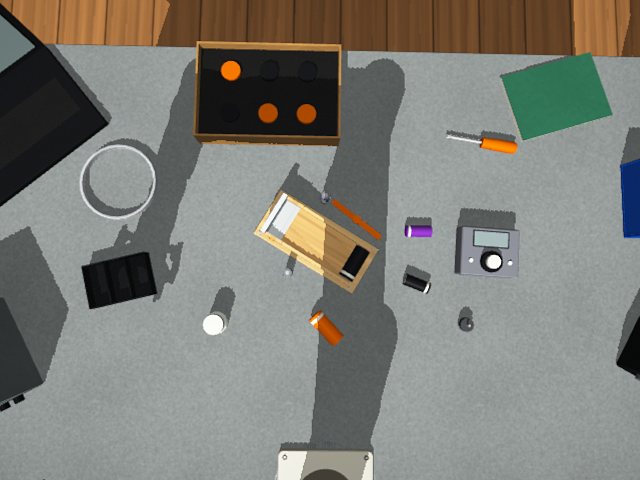

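Run:
```python
from rig import bot
import cv2
t=cv2.imread("pics/top0.png"); s=cv2.imread("pics/scene0.png")
cv2.imwrite("pics/topc.png",cv2.resize(t[180:300,240:400],None,fx=5,fy=5,interpolation=cv2.INTER_CUBIC))
cv2.imwrite("pics/scenec.png",cv2.resize(s[190:310,260:420],None,fx=5,fy=5,interpolation=cv2.INTER_CUBIC))
for c in("top","scene"):
  for n in("cell","ramp","tester","start_top","deck"):
    print(c,n,[(d["bbox"],round(d["p"],2)) for d in bot.look_for(c,n)])
```

```text
top cell [([353.0, 264.3, 30.4, 41.0], 0.71), ([421.6, 230.7, 27.1, 11.7], 0.69), ([326.1, 326.9, 29.6, 33.4], 0.61), ([417.0, 283.5, 25.4, 16.7], 0.58)]
top ramp [([315.1, 242.1, 122.4, 100.5], 0.82), ([353.9, 264.4, 27.6, 35.3], 0.2)]
top tester [([488.9, 253.1, 65.5, 51.1], 0.55), ([483.7, 144.0, 69.8, 18.2], 0.4)]
top start_top [([323.9, 196.6, 6.9, 10.9], 0.57), ([492.7, 260.7, 13.6, 14.0], 0.47)]
top deck [([325.8, 248.2, 88.3, 78.9], 0.92)]
scene cell [([296.9, 240.8, 30.9, 32.1], 0.79), ([323.7, 206.2, 35.4, 22.1], 0.67), ([231.7, 274.7, 31.7, 12.2], 0.56), ([239.0, 238.4, 28.8, 18.6], 0.49)]
scene ramp [([336.8, 267.5, 127.0, 71.0], 0.8)]
scene tester [([163.7, 255.6, 70.7, 50.5], 0.93), ([553.5, 303.5, 84.2, 70.3], 0.58)]
scene start_top []
scene deck [([324.5, 255.9, 90.7, 50.1], 0.8)]
```

View pics/topc.png

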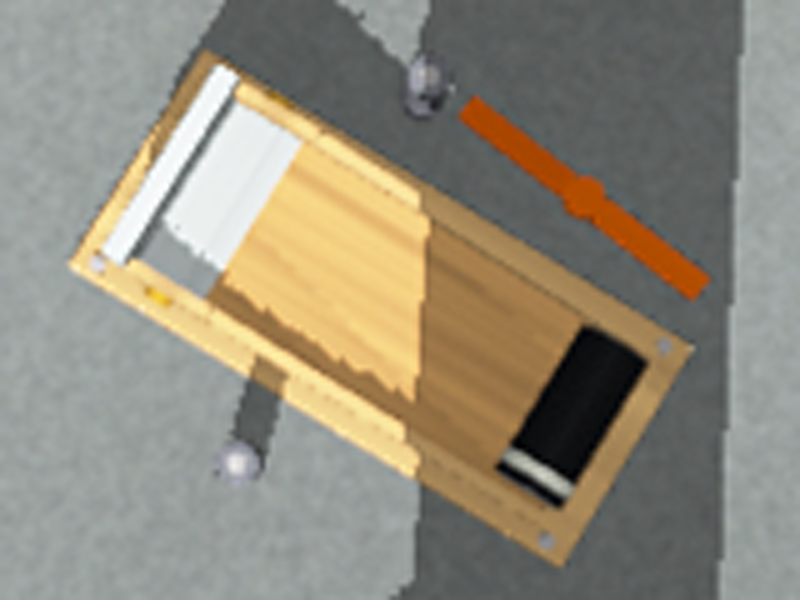

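View pics/scenec.png

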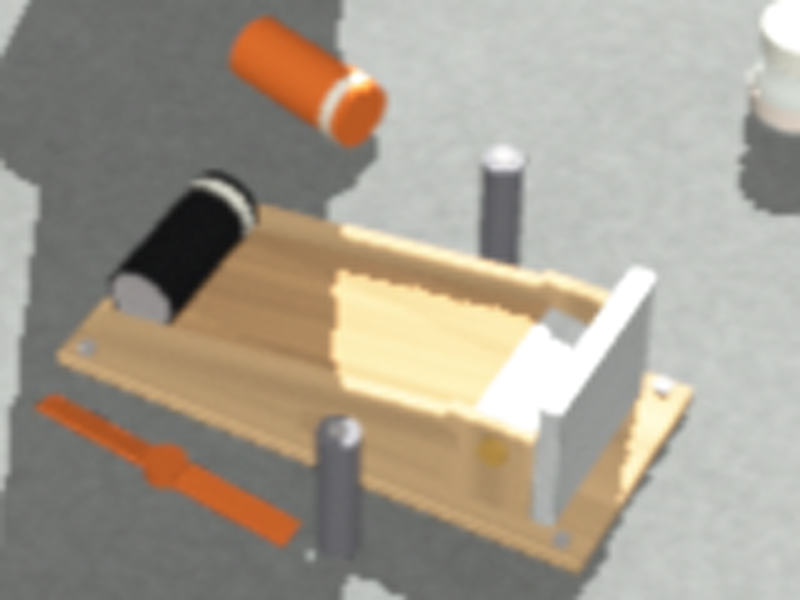

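```bash
cat > h.py <<'E'
from rig import bot
import numpy as np, cv2
from scipy.spatial.transform import Rotation as R
def P(cam,pts):
    ci=bot.camera_info(cam); q=ci["attitude"]; Rm=R.from_quat([q[1],q[2],q[3],q[0]]).as_matrix()
    c=(np.atleast_2d(pts)-ci["position"])@Rm; u=c@ci["intrinsics"].T
    return u[:,:2]/u[:,2:]
def ray(cam,uv,z):
    ci=bot.camera_info(cam); q=ci["attitude"]; Rm=R.from_quat([q[1],q[2],q[3],q[0]]).as_matrix()
    d=Rm@np.linalg.solve(ci["intrinsics"],[uv[0],uv[1],1]); p=ci["position"]
    return p+d*(z-p[2])/d[2]
E
cat > fit.py <<'E'
from h import *
from scipy.optimize import least_squares
def top(u,v): return np.array([240+(u+.5)/5-.5,180+(v+.5)/5-.5])
def sc(u,v): return np.array([260+(u+.5)/5-.5,190+(v+.5)/5-.5])
# ramp-frame pts; d0 unknown
obsb=[("top",top(72,265),(.108,-1*-.055,.008)),("top",top(563,567),(-.136,.055,.008)),("top",top(693,348),(-.136,-.055,.008)),("top",top(207,50),(.108,-.055,.008)),
("scene",sc(60,355),(-.136,-.055,.008)),("scene",sc(580,570),(.108,-.055,.008)),("scene",sc(692,392),(.108,.055,.008))]
s,c=np.sin(.14),np.cos(.14)
def dk(d0,x,y,z): return (d0+x*c-z*s,y,.018+x*s+z*c)
def obsd(d0):
    top_z=.041-.0  # seat ref
    sx,sy,sz=dk(d0,.183,0,.011)
    return [("top",top(302,143),dk(d0,.165,-.039,0)),("top",top(213,297),dk(d0,.165,.039,0)),
     ("top",top(240,80),(sx+.016,-.045,sz+.020)),("top",top(122,266),(sx+.016,.045,sz+.020))][:2]
def W(p,pt):
    x,y,t=p[:3]; return np.array([x+np.cos(t)*pt[0]-np.sin(t)*pt[1],y+np.sin(t)*pt[0]+np.cos(t)*pt[1],pt[2]])
def res(p,full=False):
    r=[]
    for cam,uv,pt in obsb+obsd(p[3]): r.append(P(cam,W(p,pt))[0]-uv)
    # cell centre
    C=W(p,dk(p[3],.0125,p[4],.016)); r.append(P("top",C+[0,0,.008])[0]-top(574,415))
    return np.concatenate(r) if not full else np.array(r)
E
python3 - <<'E'
from fit import *
a=ray("top",top(628,457),.008);b=ray("top",top(140,157),.008); m=(a+b)/2; d=b-a
print(a,b,np.linalg.norm(d))
p0=[m[0],m[1],np.arctan2(d[1],d[0]),-.12,0]
f=least_squares(res,p0,loss="soft_l1"); print(f.x); print(res(f.x,True).round(1))
p=f.x
np.save("p.npy",p)
print("cell",W(p,dk(p[3],.0125,p[4],.016)),"seat",W(p,dk(p[3],.183,0,.011)),"up",np.cos(p[2]),np.sin(p[2]))
for u,v in((590,325),(648,362),(560,507),(498,467)): print(ray("top",top(u,v),.036))
E
```

```text
[ 0.45830755 -0.07991363  0.008     ] [0.58220714 0.12852147 0.008     ] 0.24247947910551945
[ 5.28656881e-01  3.72810535e-02  1.03542013e+00 -1.15883131e-01
  5.49860259e-05]
[[-1.  -0.4]
 [-0.6 -0. ]
 [ 0.2 -0.9]
 [-0.5 -1.1]
 [-1.1 -0.7]
 [-0.7 -1.3]
 [-0.2 -0.9]
 [ 0.6 -0.8]
 [-1.7  0.7]
 [ 0.3  0.2]]
cell [ 0.47466574 -0.0536338   0.03558774] seat [0.56120101 0.09214657 0.05442877] up 0.5101646358691432 0.8600767665205847
[ 0.51215062 -0.06022174  0.036     ]
[ 0.49731665 -0.08417941  0.036     ]
[ 0.43758566 -0.04841444  0.036     ]
[ 0.45346309 -0.02292336  0.036     ]
```

>>> jog_arm --motion '[{"dx": -0.0115, "dy": -0.0114}, {"dx": -0.023, "dy": -0.0228}, {"dx": -0.023, "dy": -0.0228}, {"dx": -0.023, "dy": -0.0228}, {"dx": -0.023, "dy": -0.0228}, {"dx": -0.023, "dy": -0.0228}, {"dx": -0.023, "dy": -0.0228}, {"dx": -0.023, "dy": -0.0228}, {"dx": -0.023, "dy": -0.0228}, {"dx": -0.023, "dy": -0.0228}]' --grip -0.4

```text
invalid input at $.motion[0]: expected keys dx, dy, dz, turn
```

>>> jog_arm --motion '[{"dx": -0.023, "dy": -0.0228}, {"dx": -0.023, "dy": -0.0228}, {"dx": -0.023, "dy": -0.0228}, {"dx": -0.023, "dy": -0.0228}, {"dx": -0.023, "dy": -0.0228}, {"dx": -0.023, "dy": -0.0228}, {"dx": -0.023, "dy": -0.0228}, {"dx": -0.023, "dy": -0.0228}, {"dx": -0.023, "dy": -0.0228}, {"dx": -0.023, "dy": -0.0228}]'

```text
invalid input at $.motion[0]: expected keys dx, dy, dz, turn
```

>>> jog_arm --motion '[{"dx": -0.0115, "dy": -0.0114, "turn": 0}, {"turn": 0.121}, {"turn": 0.121}, {"turn": 0.121}, {"turn": 0.121}, {"turn": 0.121}, {"turn": 0.121}, {"turn": 0.121}, {"turn": 0.121}, {"turn": 0.121}]'

```text
invalid input at $.motion[0]: expected keys dx, dy, dz, turn
```

>>> jog_arm --motion '[{"turn": 0.121}, {"turn": 0.121}, {"turn": 0.121}, {"turn": 0.121}, {"turn": 0.121}, {"turn": 0.119}, {"turn": 0}]'

```text
invalid input at $.motion[0]: expected keys dx, dy, dz, turn
```

>>> jog_arm --motion '[{"dx": -0.0115, "dy": -0.0114, "dz": 0, "turn": 0}, {"dx": -0.023, "dy": -0.0228, "dz": 0, "turn": 0}, {"dx": -0.023, "dy": -0.0228, "dz": 0, "turn": 0}, {"dx": -0.023, "dy": -0.0228, "dz": 0, "turn": 0}, {"dx": -0.023, "dy": -0.0228, "dz": 0, "turn": 0}, {"dx": -0.023, "dy": -0.0228, "dz": 0, "turn": 0}, {"dx": -0.023, "dy": -0.0228, "dz": 0, "turn": 0}, {"dx": -0.023, "dy": -0.0228, "dz": 0, "turn": 0}, {"dx": -0.023, "dy": -0.0228, "dz": 0, "turn": 0}, {"dx": -0.023, "dy": -0.0228, "dz": 0, "turn": 0}]' --grip -0.4

```text
time: 1.43
tool_pos: [0.2914, 0.2069, 0.3042]
tool_rot: [0.0, 0.146, 0.989, 0.0]
wrist_force: [-0.1, -0.3, -0.3]
opening: 0.0253
```

>>> jog_arm --motion '[{"dx": -0.023, "dy": -0.0228, "dz": 0, "turn": 0}, {"dx": -0.023, "dy": -0.0228, "dz": 0, "turn": 0}, {"dx": -0.023, "dy": -0.0228, "dz": 0, "turn": 0}, {"dx": -0.023, "dy": -0.0228, "dz": 0, "turn": 0}, {"dx": -0.023, "dy": -0.0228, "dz": 0, "turn": 0}, {"dx": -0.023, "dy": -0.0228, "dz": 0, "turn": 0}, {"dx": -0.023, "dy": -0.0228, "dz": 0, "turn": 0}, {"dx": -0.023, "dy": -0.0228, "dz": 0, "turn": 0}, {"dx": -0.023, "dy": -0.0228, "dz": 0, "turn": 0}, {"dx": -0.023, "dy": -0.0228, "dz": 0, "turn": 0}]'

```text
time: 2.27
tool_pos: [0.4459, -0.0781, 0.3041]
tool_rot: [0.0, 0.146, 0.989, 0.0]
wrist_force: [-0.2, 0.6, -0.0]
opening: 0.0257
```

>>> jog_arm --motion '[{"dx": -0.0115, "dy": -0.0114, "dz": 0, "turn": 0}, {"dx": 0, "dy": 0, "dz": 0, "turn": 0.121}, {"dx": 0, "dy": 0, "dz": 0, "turn": 0.121}, {"dx": 0, "dy": 0, "dz": 0, "turn": 0.121}, {"dx": 0, "dy": 0, "dz": 0, "turn": 0.121}, {"dx": 0, "dy": 0, "dz": 0, "turn": 0.121}, {"dx": 0, "dy": 0, "dz": 0, "turn": 0.121}, {"dx": 0, "dy": 0, "dz": 0, "turn": 0.121}, {"dx": 0, "dy": 0, "dz": 0, "turn": 0.121}, {"dx": 0, "dy": 0, "dz": 0, "turn": 0.121}]'

```text
time: 3.1
tool_pos: [0.4531, -0.0907, 0.304]
tool_rot: [0.0, 0.64, 0.769, 0.0]
wrist_force: [-0.2, -0.3, 0.4]
opening: 0.0255
```

>>> jog_arm --motion '[{"dx": 0, "dy": 0, "dz": 0, "turn": 0.121}, {"dx": 0, "dy": 0, "dz": 0, "turn": 0.121}, {"dx": 0, "dy": 0, "dz": 0, "turn": 0.121}, {"dx": 0, "dy": 0, "dz": 0, "turn": 0.121}, {"dx": 0, "dy": 0, "dz": 0, "turn": 0.121}, {"dx": 0, "dy": 0, "dz": 0, "turn": 0.119}, {"dx": 0, "dy": 0, "dz": 0, "turn": 0}, {"dx": 0, "dy": 0, "dz": 0, "turn": 0}]'

```text
time: 3.77
tool_pos: [0.4531, -0.0906, 0.3039]
tool_rot: [0.0, 0.868, 0.496, 0.0]
wrist_force: [0.1, 0.5, -0.7]
opening: 0.0258
```

>>> jog_arm --motion '[{"dx": 0, "dy": 0, "dz": 0.03, "turn": 0}, {"dx": 0, "dy": 0, "dz": 0.03, "turn": 0}, {"dx": 0, "dy": 0, "dz": 0.03, "turn": 0}, {"dx": 0, "dy": 0, "dz": 0.03, "turn": 0}, {"dx": 0, "dy": 0, "dz": 0.03, "turn": 0}, {"dx": 0, "dy": 0, "dz": 0.024, "turn": 0}, {"dx": 0, "dy": 0, "dz": 0, "turn": 0}, {"dx": 0, "dy": 0, "dz": 0, "turn": 0}]'

```text
time: 4.43
tool_pos: [0.4522, -0.0905, 0.1292]
tool_rot: [-0.001, 0.868, 0.496, -0.001]
wrist_force: [1.1, 0.3, 0.7]
opening: 0.0256
```

```bash
cat > look.py <<'E'
import sys; from h import *
n=sys.argv[1]
s=bot.grab_frame("scene")[:,:,::-1]; t=bot.grab_frame("top")[:,:,::-1]
a=cv2.resize(s[170:310,250:420],(765,630)[:2],interpolation=cv2.INTER_CUBIC)[:598]
cv2.imwrite(f"pics/s{n}.png",cv2.resize(s[190:310,260:420],None,fx=5,fy=5,interpolation=cv2.INTER_CUBIC))
cv2.imwrite(f"pics/t{n}.png",cv2.resize(t[180:300,240:400],None,fx=5,fy=5,interpolation=cv2.INTER_CUBIC))
o=bot.observe(); print(o["time"],o["tool_pos"],o["joints"].round(2),o["opening"])
E
python3 look.py 1
```

```text
4.5333 [ 0.45428954 -0.09089494  0.13138031] [-0.2   0.32 -0.37  0.87 -0.    1.91] 0.025610804581235685
```

View pics/s1.png

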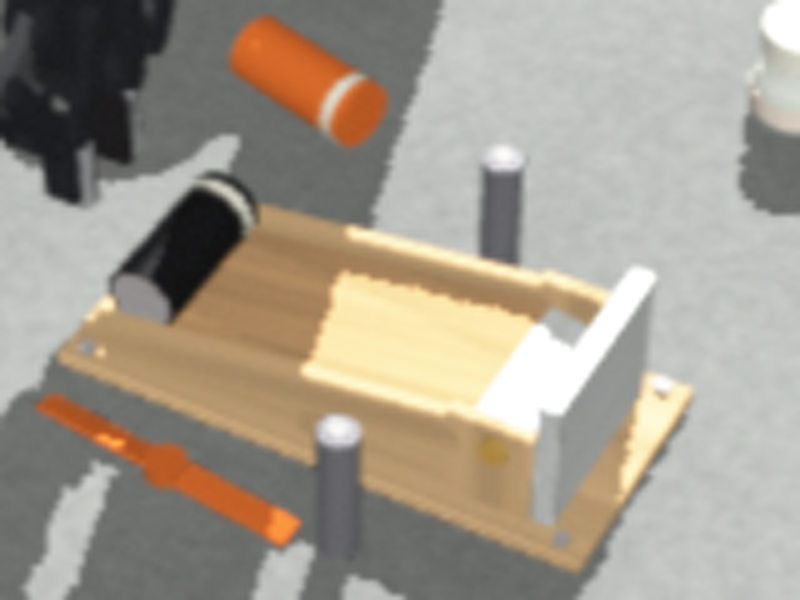

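View pics/t1.png

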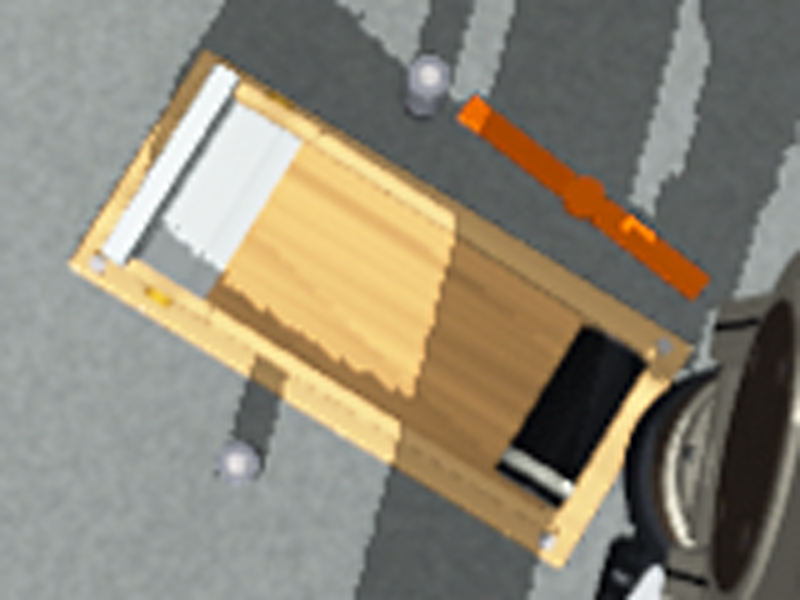

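Run:
```python
from fit import *
T=np.array([.4531,-.0906,0]); u=np.array([.51,.86,0]); v=np.array([.86,-.51,0])
for h in (.062,.068,.073):
  for y in (.0128,.027,-.0128,-.027):
    for x in (.011,-.011):
      q=P("scene",T+u*x+v*y+[0,0,.130-h])[0]; print(h,y,x,((q-[260,190])*5).round())
```

```text
0.062 0.0128 0.011 [ 94. 184.]
0.062 0.0128 -0.011 [ 50. 167.]
0.062 0.027 0.011 [ 76. 204.]
0.062 0.027 -0.011 [ 31. 187.]
0.062 -0.0128 0.011 [127. 149.]
0.062 -0.0128 -0.011 [ 83. 132.]
0.062 -0.027 0.011 [144. 130.]
0.062 -0.027 -0.011 [101. 113.]
0.068 0.0128 0.011 [ 95. 195.]
0.068 0.0128 -0.011 [ 51. 178.]
0.068 0.027 0.011 [ 77. 215.]
0.068 0.027 -0.011 [ 32. 198.]
0.068 -0.0128 0.011 [127. 160.]
0.068 -0.0128 -0.011 [ 84. 143.]
0.068 -0.027 0.011 [145. 140.]
0.068 -0.027 -0.011 [101. 124.]
0.073 0.0128 0.011 [ 96. 204.]
0.073 0.0128 -0.011 [ 52. 187.]
0.073 0.027 0.011 [ 77. 224.]
0.073 0.027 -0.011 [ 33. 207.]
0.073 -0.0128 0.011 [128. 168.]
0.073 -0.0128 -0.011 [ 84. 152.]
0.073 -0.027 0.011 [146. 149.]
0.073 -0.027 -0.011 [102. 133.]
```

>>> jog_arm --motion '[{"dx": 0, "dy": 0, "dz": 0.012, "turn": 0}, {"dx": 0, "dy": 0, "dz": 0.012, "turn": 0}, {"dx": 0, "dy": 0, "dz": 0.005, "turn": 0}, {"dx": 0.003, "dy": 0, "dz": 0, "turn": 0}, {"dx": 0.003, "dy": 0, "dz": 0, "turn": 0}, {"dx": 0.003, "dy": 0, "dz": 0, "turn": 0}, {"dx": 0.001, "dy": 0, "dz": 0, "turn": 0}, {"dx": 0, "dy": 0, "dz": 0, "turn": 0}]'

```text
time: 5.2
tool_pos: [0.459, -0.0818, 0.1016]
tool_rot: [0.001, 0.869, 0.495, 0.001]
wrist_force: [-0.4, -0.5, -0.2]
opening: 0.0255
```

```bash
python3 look.py 2
```

```text
5.3 [ 0.45848399 -0.08194501  0.10126179] [-0.18  0.37 -0.4   0.8  -0.    1.93] 0.02588314657142328
```

View pics/s2.png

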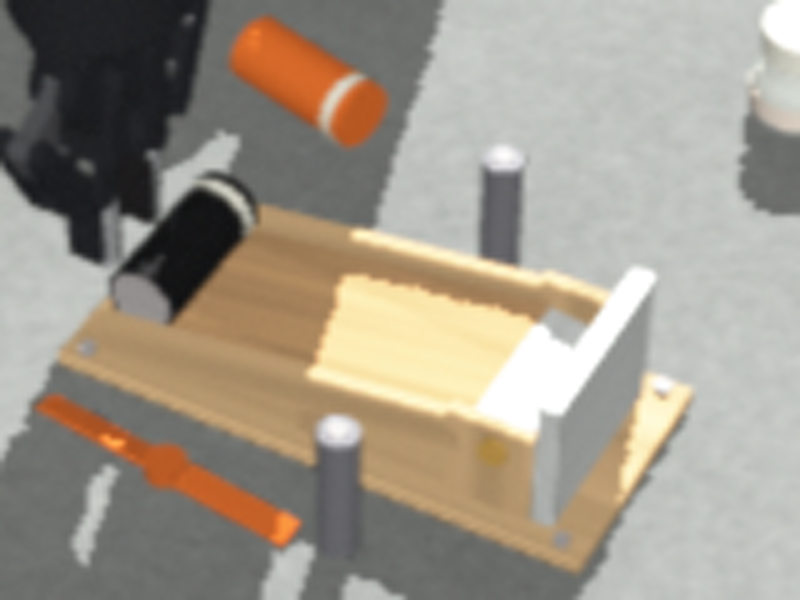

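View pics/t2.png

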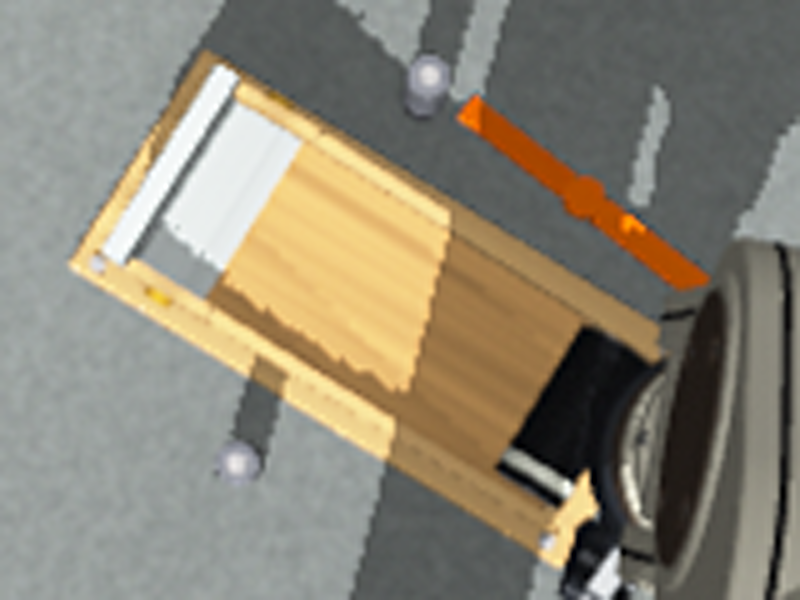

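>>> jog_arm --motion '[{"dx": 0.0015, "dy": 0, "dz": 0, "turn": 0}, {"dx": 0.0015, "dy": 0, "dz": 0, "turn": 0}, {"dx": 0.0015, "dy": 0, "dz": 0, "turn": 0}, {"dx": 0.0015, "dy": 0, "dz": -0.0002, "turn": 0}, {"dx": 0.0015, "dy": 0, "dz": -0.0002, "turn": 0}, {"dx": 0.0015, "dy": 0, "dz": -0.0002, "turn": 0}, {"dx": 0.0015, "dy": 0, "dz": -0.0002, "turn": 0}, {"dx": 0.0015, "dy": 0, "dz": -0.0002, "turn": 0}, {"dx": 0.0015, "dy": 0, "dz": -0.0002, "turn": 0}, {"dx": 0.0015, "dy": 0, "dz": -0.0002, "turn": 0}]'

```text
time: 6.13
tool_pos: [0.4659, -0.0691, 0.1023]
tool_rot: [0.0, 0.869, 0.495, -0.0]
wrist_force: [-0.5, -1.1, -0.3]
opening: 0.0257
```

>>> jog_arm --motion '[{"dx": 0.002, "dy": 0, "dz": -0.00028, "turn": 0}, {"dx": 0.002, "dy": 0, "dz": -0.00028, "turn": 0}, {"dx": 0.002, "dy": 0, "dz": -0.00028, "turn": 0}, {"dx": 0.002, "dy": 0, "dz": -0.00028, "turn": 0}, {"dx": 0.002, "dy": 0, "dz": -0.00028, "turn": 0}, {"dx": 0.002, "dy": 0, "dz": -0.00028, "turn": 0}, {"dx": 0.002, "dy": 0, "dz": -0.00028, "turn": 0}, {"dx": 0.002, "dy": 0, "dz": -0.00028, "turn": 0}, {"dx": 0.002, "dy": 0, "dz": -0.00028, "turn": 0}, {"dx": 0.002, "dy": 0, "dz": -0.00028, "turn": 0}]'

```text
time: 6.97
tool_pos: [0.4762, -0.0517, 0.1051]
tool_rot: [0.0, 0.869, 0.495, 0.0]
wrist_force: [0.3, -1.6, 0.8]
opening: 0.0258
```

```bash
python3 look.py 3
```

```text
7.0667 [ 0.47635378 -0.05151026  0.10515607] [-0.11  0.39 -0.36  0.82  0.    2.  ] 0.02573540232902712
```

View pics/s3.png

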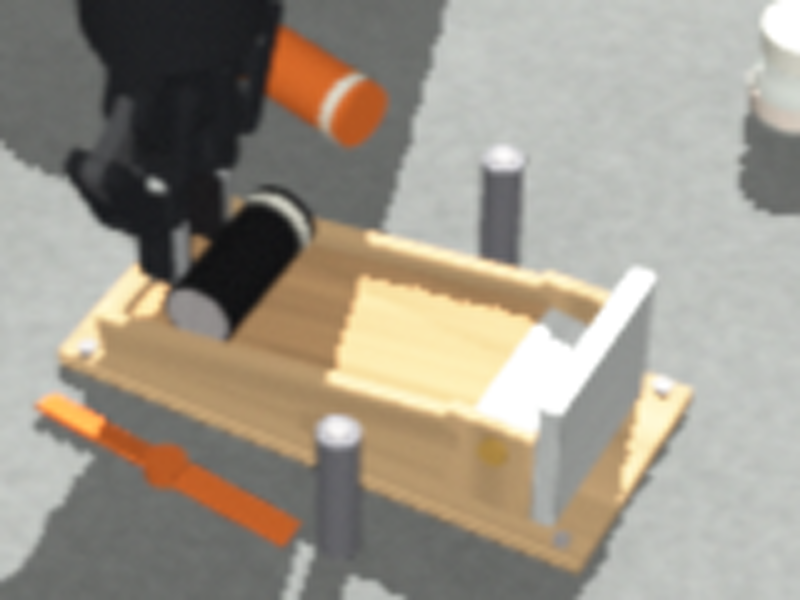

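View pics/t3.png

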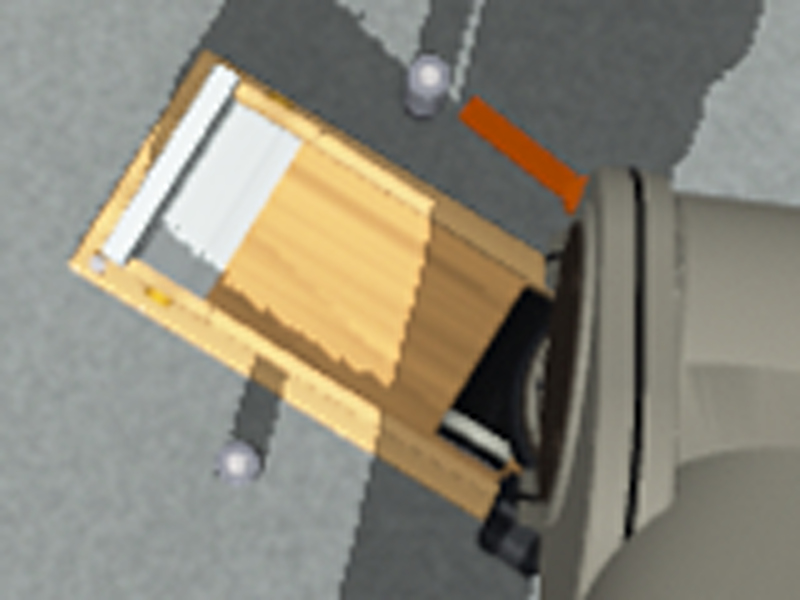

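>>> jog_arm --motion '[{"dx": 0.002, "dy": 0, "dz": -0.00028, "turn": 0}, {"dx": 0.002, "dy": 0, "dz": -0.00028, "turn": 0}, {"dx": 0.002, "dy": 0, "dz": -0.00028, "turn": 0}, {"dx": 0.002, "dy": 0, "dz": -0.00028, "turn": 0}, {"dx": 0.002, "dy": 0, "dz": -0.00028, "turn": 0}, {"dx": 0.002, "dy": 0, "dz": -0.00028, "turn": 0}, {"dx": 0.002, "dy": 0, "dz": -0.00028, "turn": 0}, {"dx": 0.002, "dy": 0, "dz": -0.00028, "turn": 0}, {"dx": 0.002, "dy": 0, "dz": -0.00028, "turn": 0}, {"dx": 0.002, "dy": 0, "dz": -0.00028, "turn": 0}]'

```text
time: 7.9
tool_pos: [0.4864, -0.0345, 0.1079]
tool_rot: [-0.0, 0.869, 0.495, -0.0]
wrist_force: [-0.0, -0.5, 0.5]
opening: 0.0258
```

>>> jog_arm --motion '[{"dx": 0.002, "dy": 0, "dz": -0.00028, "turn": 0}, {"dx": 0.002, "dy": 0, "dz": -0.00028, "turn": 0}, {"dx": 0.002, "dy": 0, "dz": -0.00028, "turn": 0}, {"dx": 0.002, "dy": 0, "dz": -0.00028, "turn": 0}, {"dx": 0.002, "dy": 0, "dz": -0.00028, "turn": 0}, {"dx": 0.002, "dy": 0, "dz": -0.00028, "turn": 0}, {"dx": 0.002, "dy": 0, "dz": -0.00028, "turn": 0}, {"dx": 0.002, "dy": 0, "dz": -0.00028, "turn": 0}, {"dx": 0.002, "dy": 0, "dz": -0.00028, "turn": 0}, {"dx": 0.002, "dy": 0, "dz": -0.00028, "turn": 0}]'

```text
time: 8.73
tool_pos: [0.4966, -0.0173, 0.1107]
tool_rot: [0.0, 0.869, 0.495, 0.0]
wrist_force: [-0.2, -0.3, 1.5]
opening: 0.0255
```

>>> jog_arm --motion '[{"dx": 0.002, "dy": 0, "dz": -0.00028, "turn": 0}, {"dx": 0.002, "dy": 0, "dz": -0.00028, "turn": 0}, {"dx": 0.002, "dy": 0, "dz": -0.00028, "turn": 0}, {"dx": 0.002, "dy": 0, "dz": -0.00028, "turn": 0}, {"dx": 0.002, "dy": 0, "dz": -0.00028, "turn": 0}, {"dx": 0.002, "dy": 0, "dz": -0.00028, "turn": 0}, {"dx": 0.002, "dy": 0, "dz": -0.00028, "turn": 0}, {"dx": 0.002, "dy": 0, "dz": -0.00028, "turn": 0}, {"dx": 0.002, "dy": 0, "dz": -0.00028, "turn": 0}, {"dx": 0.002, "dy": 0, "dz": -0.00028, "turn": 0}]'

```text
time: 9.57
tool_pos: [0.5068, -0.0002, 0.1135]
tool_rot: [-0.0, 0.869, 0.495, 0.0]
wrist_force: [-0.1, -1.0, -0.0]
opening: 0.0257
```

```bash
python3 look.py 4
```

```text
9.6667 [5.06977024e-01 1.15194073e-04 1.13554999e-01] [-0.    0.42 -0.28  0.87  0.    2.11] 0.025756684512661197
```

View pics/s4.png

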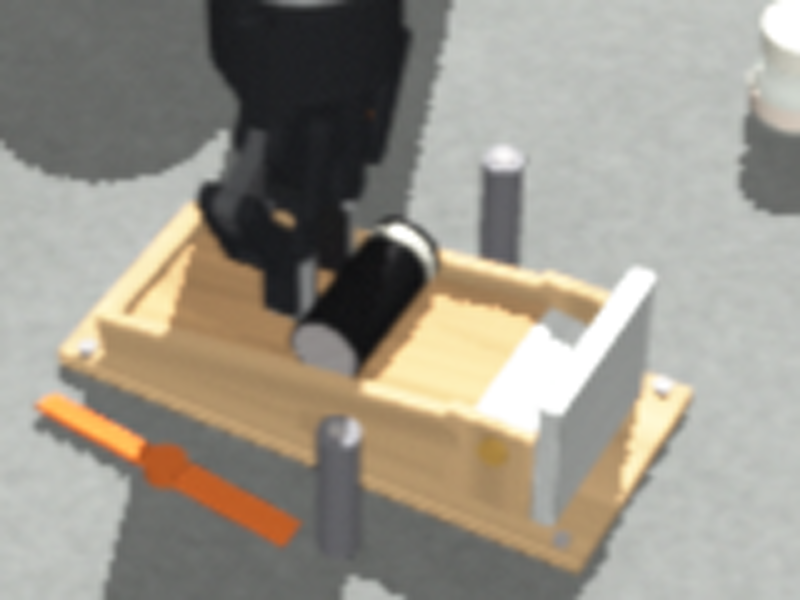

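View pics/t4.png

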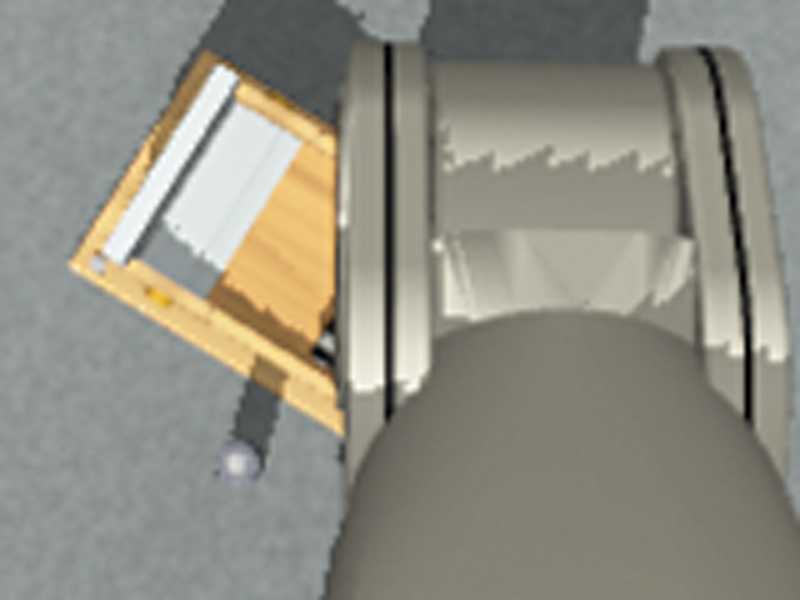

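>>> jog_arm --motion '[{"dx": 0.002, "dy": 0, "dz": -0.00028, "turn": 0}, {"dx": 0.002, "dy": 0, "dz": -0.00028, "turn": 0}, {"dx": 0.002, "dy": 0, "dz": -0.00028, "turn": 0}, {"dx": 0.002, "dy": 0, "dz": -0.00028, "turn": 0}, {"dx": 0.002, "dy": 0, "dz": -0.00028, "turn": 0}, {"dx": 0.002, "dy": 0, "dz": -0.00028, "turn": 0}, {"dx": 0.002, "dy": 0, "dz": -0.00028, "turn": 0}, {"dx": 0.002, "dy": 0, "dz": -0.00028, "turn": 0}, {"dx": 0.002, "dy": 0, "dz": -0.00028, "turn": 0}, {"dx": 0.002, "dy": 0, "dz": -0.00028, "turn": 0}]'

```text
time: 10.5
tool_pos: [0.5169, 0.0171, 0.1163]
tool_rot: [-0.0, 0.869, 0.495, -0.0]
wrist_force: [-0.3, -0.9, 0.4]
opening: 0.0256
```

>>> jog_arm --motion '[{"dx": 0.002, "dy": 0, "dz": -0.00028, "turn": 0}, {"dx": 0.002, "dy": 0, "dz": -0.00028, "turn": 0}, {"dx": 0.002, "dy": 0, "dz": -0.00028, "turn": 0}, {"dx": 0.002, "dy": 0, "dz": -0.00028, "turn": 0}, {"dx": 0.002, "dy": 0, "dz": -0.00028, "turn": 0}, {"dx": 0.002, "dy": 0, "dz": -0.00028, "turn": 0}, {"dx": 0.002, "dy": 0, "dz": -0.00028, "turn": 0}, {"dx": 0.002, "dy": 0, "dz": -0.00028, "turn": 0}, {"dx": 0.002, "dy": 0, "dz": -0.00028, "turn": 0}, {"dx": 0.002, "dy": 0, "dz": -0.00028, "turn": 0}]'

```text
time: 11.33
tool_pos: [0.5271, 0.0342, 0.1191]
tool_rot: [0.0, 0.869, 0.495, -0.0]
wrist_force: [0.1, -1.0, 1.6]
opening: 0.0259
```

>>> jog_arm --motion '[{"dx": 0.0015, "dy": 0, "dz": -0.0002, "turn": 0}, {"dx": 0.0015, "dy": 0, "dz": -0.0002, "turn": 0}, {"dx": 0.0015, "dy": 0, "dz": -0.0002, "turn": 0}, {"dx": 0.0015, "dy": 0, "dz": -0.0002, "turn": 0}, {"dx": 0.0015, "dy": 0, "dz": -0.0002, "turn": 0}, {"dx": 0.0015, "dy": 0, "dz": -0.0002, "turn": 0}, {"dx": 0.0015, "dy": 0, "dz": -0.0002, "turn": 0}, {"dx": 0.0015, "dy": 0, "dz": -0.0002, "turn": 0}, {"dx": 0.0015, "dy": 0, "dz": -0.0002, "turn": 0}, {"dx": 0.0015, "dy": 0, "dz": -0.0002, "turn": 0}]'

```text
time: 12.17
tool_pos: [0.5348, 0.0471, 0.1211]
tool_rot: [0.0, 0.869, 0.495, 0.0]
wrist_force: [-0.8, -0.6, 0.5]
opening: 0.0256
```

```bash
python3 look.py 5
```

```text
12.2667 [0.53496721 0.04736771 0.12113825] [ 0.09  0.46 -0.18  0.92  0.    2.19] 0.025653240888028388
```

View pics/s5.png

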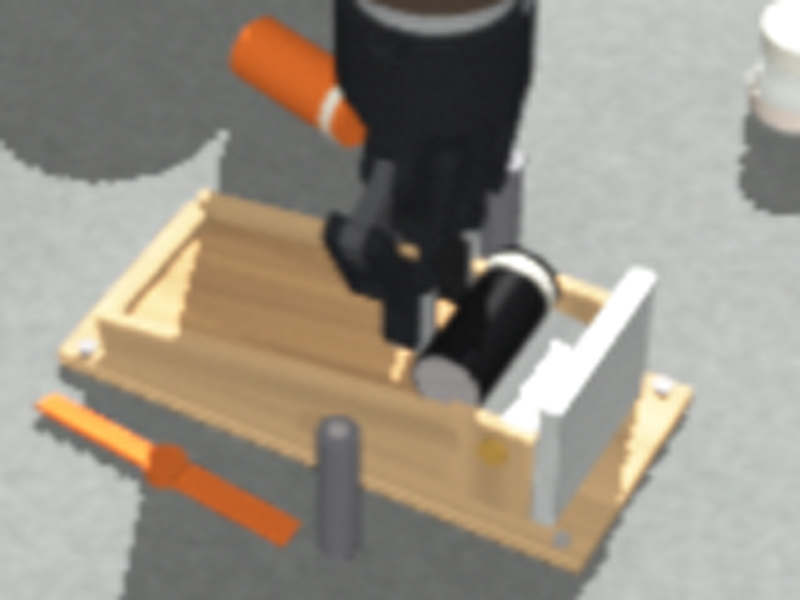

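View pics/t5.png

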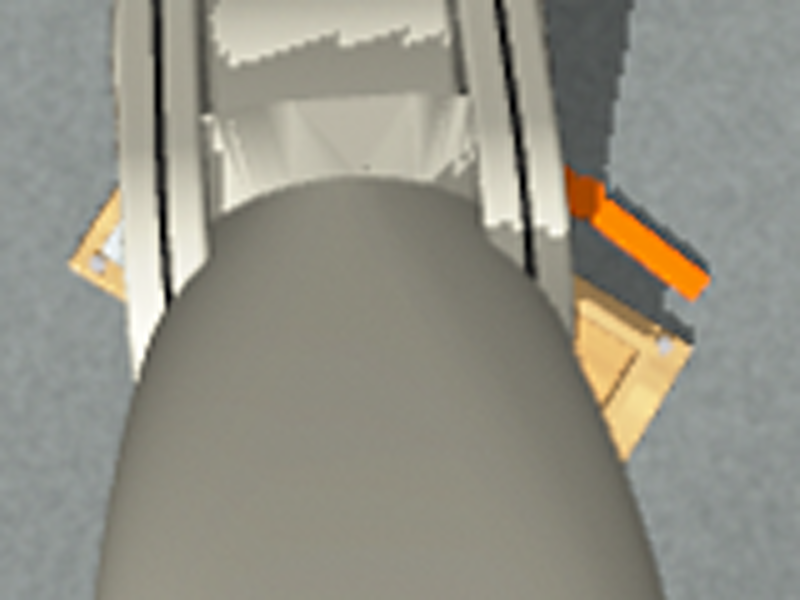

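>>> jog_arm --motion '[{"dx": 0.001, "dy": 0, "dz": -0.00014, "turn": 0}, {"dx": 0.001, "dy": 0, "dz": -0.00014, "turn": 0}, {"dx": 0.001, "dy": 0, "dz": -0.00014, "turn": 0}, {"dx": 0.001, "dy": 0, "dz": -0.00014, "turn": 0}, {"dx": 0.001, "dy": 0, "dz": -0.00014, "turn": 0}, {"dx": 0.001, "dy": 0, "dz": -0.00014, "turn": 0}, {"dx": 0.001, "dy": 0, "dz": -0.00014, "turn": 0}, {"dx": 0.001, "dy": 0, "dz": -0.00014, "turn": 0}, {"dx": 0.001, "dy": 0, "dz": 0, "turn": 0}, {"dx": 0.001, "dy": 0, "dz": 0, "turn": 0}]'

```text
time: 13.1
tool_pos: [0.54, 0.0558, 0.1222]
tool_rot: [-0.0, 0.869, 0.495, 0.0]
wrist_force: [0.3, 0.8, -0.1]
opening: 0.0257
```

```bash
python3 look.py 6
```

```text
13.2 [0.54000948 0.05593779 0.12222228] [ 0.1   0.47 -0.17  0.93  0.    2.21] 0.025557082122865213
```

View pics/s6.png

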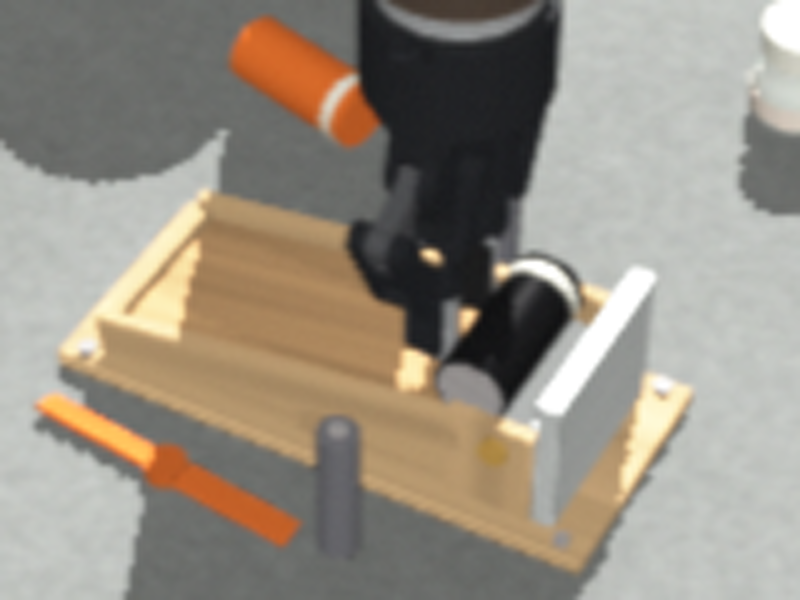

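>>> jog_arm --motion '[{"dx": 0.001, "dy": 0, "dz": 0, "turn": 0}, {"dx": 0.001, "dy": 0, "dz": 0, "turn": 0}, {"dx": 0.001, "dy": 0, "dz": 0.0001, "turn": 0}, {"dx": 0.001, "dy": 0, "dz": 0.0001, "turn": 0}, {"dx": 0.001, "dy": 0, "dz": 0.0001, "turn": 0}, {"dx": 0.001, "dy": 0, "dz": 0.0001, "turn": 0}, {"dx": 0.001, "dy": 0, "dz": 0.0001, "turn": 0}, {"dx": 0.001, "dy": 0, "dz": 0.0001, "turn": 0}, {"dx": 0.001, "dy": 0, "dz": 0.0001, "turn": 0}, {"dx": 0.001, "dy": 0, "dz": 0.0001, "turn": 0}]'

```text
time: 14.03
tool_pos: [0.5449, 0.0643, 0.1214]
tool_rot: [-0.0, 0.869, 0.495, -0.0]
wrist_force: [0.2, -0.3, 0.1]
opening: 0.0255
```

```bash
python3 look.py 7
```

```text
14.1333 [0.54495195 0.06434087 0.12141298] [ 0.12  0.48 -0.15  0.94  0.    2.22] 0.025925706704275235
```

View pics/s7.png

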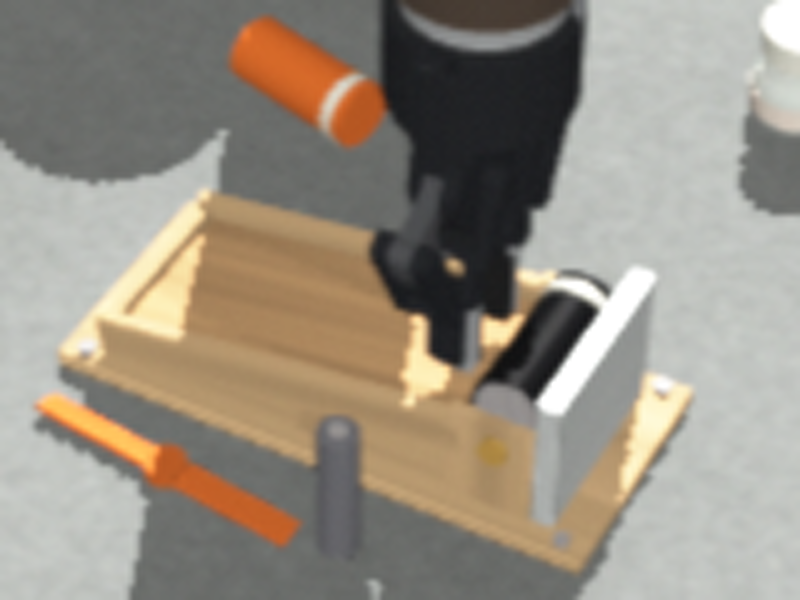

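>>> jog_arm --motion '[{"dx": -0.002, "dy": 0, "dz": 0, "turn": 0}, {"dx": -0.004, "dy": 0, "dz": 0, "turn": 0}, {"dx": -0.006, "dy": 0, "dz": 0, "turn": 0}, {"dx": 0, "dy": 0, "dz": -0.01, "turn": 0}, {"dx": 0, "dy": 0, "dz": -0.02, "turn": 0}, {"dx": 0, "dy": 0, "dz": -0.03, "turn": 0}, {"dx": 0, "dy": 0, "dz": -0.03, "turn": 0}, {"dx": 0, "dy": 0, "dz": -0.03, "turn": 0}, {"dx": 0, "dy": 0, "dz": -0.02, "turn": 0}, {"dx": 0, "dy": 0, "dz": 0, "turn": 0}]'

```text
time: 14.97
tool_pos: [0.541, 0.0538, 0.2678]
tool_rot: [0.002, 0.869, 0.495, 0.005]
wrist_force: [1.4, 0.9, 0.8]
opening: 0.0257
```

```bash
python3 look.py 8
python3 - <<'E'
from fit import *
p=np.load("p.npy")
S=np.array(dk(p[3],.183,0,.011))
for y in(-.035,.035):
  print(((P("scene",W(p,S+[0,y,0]))[0]-[260,190])*5).round(),((P("scene",W(p,S+[0,y,.016]))[0]-[260,190])*5).round())
# tester button
b=[(492.7,260.7)]
for z in (.042,.052,.055,.06): 
  r=ray("top",b[0],z); print(z,r,P("scene",r))
t=cv2.imread("pics/top0.png"); s=cv2.imread("pics/scene0.png")
cv2.imwrite("pics/tb.png",cv2.resize(t[215:295,445:535],None,fx=6,fy=6,interpolation=cv2.INTER_CUBIC))
cv2.imwrite("pics/sb.png",cv2.resize(s[220:290,120:210],None,fx=6,fy=6,interpolation=cv2.INTER_CUBIC))
E
```

```text
15.0667 [0.53914263 0.05370861 0.26305482] [0.1  0.34 0.04 1.26 0.   2.21] 0.02543574489826901
[501. 408.] [502. 380.]
[578. 299.] [580. 271.]
0.042 [ 0.48323435 -0.33664934  0.042     ] [[160.16188923 243.01001946]]
0.052 [ 0.48296847 -0.33242889  0.052     ] [[161.26904439 239.38340816]]
0.055 [ 0.48288871 -0.33116276  0.055     ] [[161.60352044 238.28779423]]
0.06 [ 0.48275577 -0.32905253  0.06      ] [[162.16339303 236.45386861]]
```

View pics/s8.png

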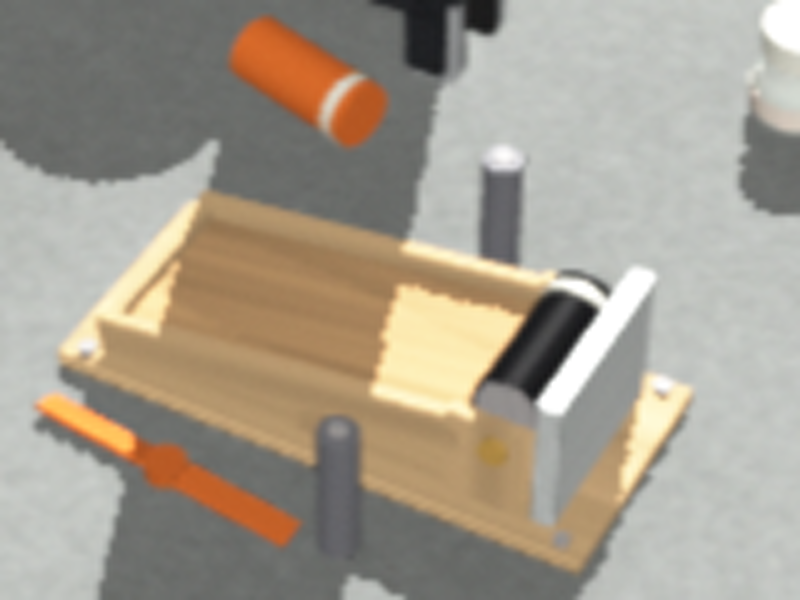

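View pics/tb.png

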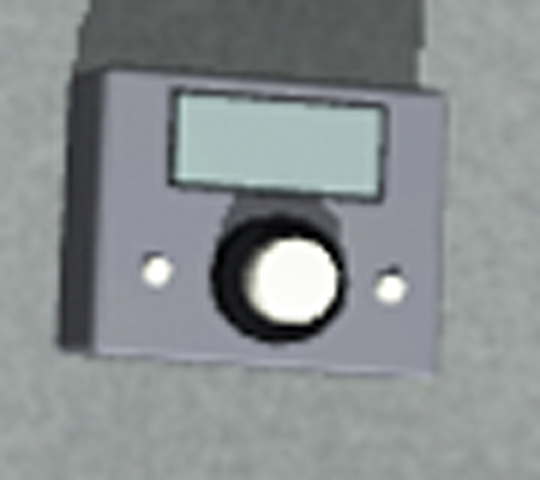

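View pics/sb.png

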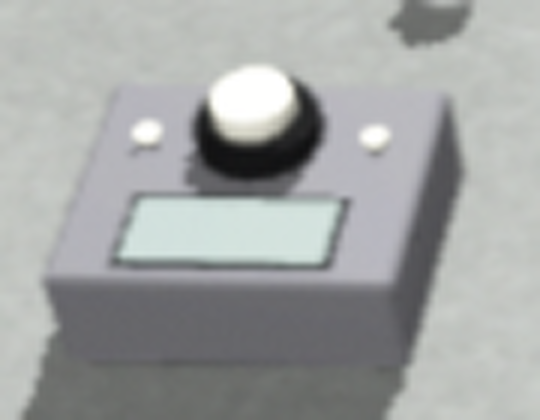

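Run:
```python
from fit import *
a=np.array([445+294.5/6-.5,215+281.5/6-.5]); b=np.array([120+254.5/6-.5,220+92.5/6-.5]); 
f=least_squares(lambda x:np.r_[P("top",x)[0]-a,P("scene",x)[0]-b],[.48,-.33,.06]); print(f.x,f.fun)
# box top corners check, z=.042
for c in((107,70),(443,93),(437,375),(95,352)): print(ray("top",(445+c[0]/6,215+c[1]/6),.042))
```

```text
[ 0.48127175 -0.32937687  0.0630337 ] [-0.07158    -0.00089499 -0.07375531 -0.02260925]
[ 0.55220138 -0.27619143  0.042     ]
[ 0.54619185 -0.39212271  0.042     ]
[ 0.4497835 -0.387617   0.042    ]
[ 0.4558387 -0.2707044  0.042    ]
```

>>> jog_arm --motion '[{"dx": -0.015, "dy": 0.006, "dz": 0, "turn": 0}, {"dx": -0.03, "dy": 0.0121, "dz": 0, "turn": 0}, {"dx": -0.03, "dy": 0.0121, "dz": 0, "turn": 0}, {"dx": -0.03, "dy": 0.0121, "dz": 0, "turn": 0}, {"dx": -0.03, "dy": 0.0121, "dz": 0, "turn": 0}, {"dx": -0.03, "dy": 0.0121, "dz": 0, "turn": 0}, {"dx": -0.03, "dy": 0.0121, "dz": 0, "turn": 0}, {"dx": -0.03, "dy": 0.0121, "dz": 0, "turn": 0}, {"dx": -0.03, "dy": 0.0121, "dz": 0, "turn": 0}, {"dx": -0.03, "dy": 0.0121, "dz": 0, "turn": 0}]' --grip -1

```text
time: 15.9
tool_pos: [0.4909, -0.251, 0.2598]
tool_rot: [-0.001, 0.869, 0.495, -0.001]
wrist_force: [0.5, -0.2, -0.3]
opening: -0.0001
```

>>> jog_arm --motion '[{"dx": -0.03, "dy": 0.0121, "dz": 0, "turn": 0}, {"dx": -0.03, "dy": 0.0121, "dz": 0, "turn": 0}, {"dx": -0.014, "dy": 0.006, "dz": 0, "turn": 0}, {"dx": 0, "dy": 0, "dz": 0.03, "turn": 0}, {"dx": 0, "dy": 0, "dz": 0.03, "turn": 0}, {"dx": 0, "dy": 0, "dz": 0.03, "turn": 0}, {"dx": 0, "dy": 0, "dz": 0.01, "turn": 0}, {"dx": 0, "dy": 0, "dz": 0, "turn": 0}, {"dx": 0, "dy": 0, "dz": 0, "turn": 0}]'

```text
time: 16.65
tool_pos: [0.4804, -0.3284, 0.1611]
tool_rot: [-0.001, 0.869, 0.495, -0.0]
wrist_force: [0.3, -0.2, 0.5]
opening: 0.0001
```

Run:
```python
from h import *
o=bot.observe(); print(o["time"],o["tool_pos"],o["wrist_force"],o["opening"],o["joints"].round(2))
t=bot.grab_frame("top")[:,:,::-1]; s=bot.grab_frame("scene")[:,:,::-1]
cv2.imwrite("pics/sb2.png",cv2.resize(s[200:300,110:230],None,fx=6,fy=6,interpolation=cv2.INTER_CUBIC))
p=o["tool_pos"]-[0,0,.073]; print("tip px",(P("scene",p)[0]-[110,200])*6)
```

```text
16.65 [ 0.48040351 -0.32841237  0.16108823] [ 0.2847241  -0.24541332  0.48127819] 8.729759551578717e-05 [-0.6   0.5  -0.    1.07  0.    1.51]
tip px [299.86803752 153.35774286]
```

View pics/sb2.png

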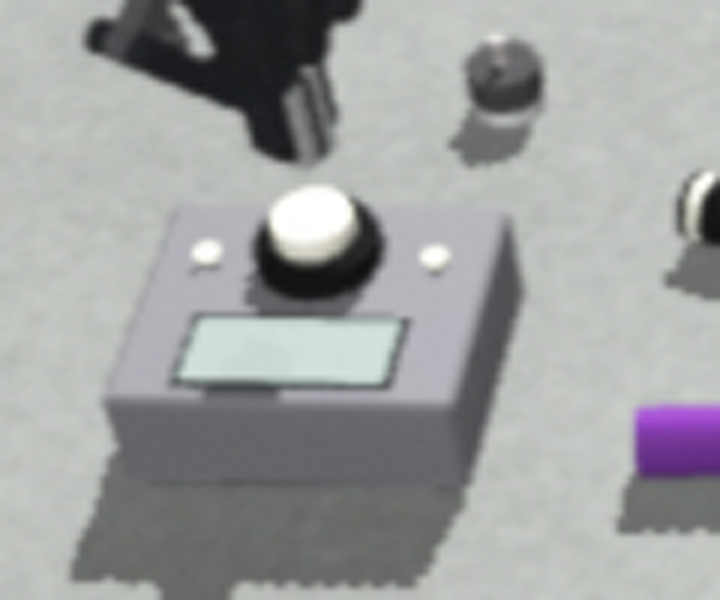

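>>> jog_arm --motion '[{"dx": 0, "dy": 0, "dz": 0.008, "turn": 0}, {"dx": 0, "dy": 0, "dz": 0.008, "turn": 0}, {"dx": 0, "dy": 0, "dz": 0.004, "turn": 0}, {"dx": 0, "dy": 0, "dz": 0.002, "turn": 0}, {"dx": 0, "dy": 0, "dz": 0.002, "turn": 0}, {"dx": 0, "dy": 0, "dz": 0.001, "turn": 0}, {"dx": 0, "dy": 0, "dz": 0, "turn": 0}]'

```text
time: 17.33
tool_pos: [0.4804, -0.3288, 0.1364]
tool_rot: [-0.0, 0.869, 0.495, -0.0]
wrist_force: [-1.0, 0.9, 2.0]
opening: 0.0
```

>>> jog_arm --motion '[{"dx": 0, "dy": 0, "dz": 0.001, "turn": 0}, {"dx": 0, "dy": 0, "dz": 0.001, "turn": 0}, {"dx": 0, "dy": 0, "dz": 0.001, "turn": 0}, {"dx": 0, "dy": 0, "dz": 0, "turn": 0}]'

```text
time: 17.67
tool_pos: [0.4806, -0.3289, 0.1335]
tool_rot: [0.0, 0.869, 0.495, 0.0]
wrist_force: [-1.0, 0.5, 3.6]
opening: 0.0002
```

>>> jog_arm --motion '[{"dx": 0, "dy": 0, "dz": 0.001, "turn": 0}, {"dx": 0, "dy": 0, "dz": 0.001, "turn": 0}, {"dx": 0, "dy": 0, "dz": 0, "turn": 0}]'

```text
time: 17.92
tool_pos: [0.4806, -0.3289, 0.1315]
tool_rot: [0.0, 0.869, 0.495, 0.0]
wrist_force: [-1.9, 1.9, 4.4]
opening: 0.0
```

>>> jog_arm --motion '[{"dx": 0, "dy": 0, "dz": 0.001, "turn": 0}, {"dx": 0, "dy": 0, "dz": 0, "turn": 0}]'

```text
time: 18.08
tool_pos: [0.4806, -0.3289, 0.1307]
tool_rot: [0.0, 0.869, 0.495, 0.0]
wrist_force: [-3.0, 0.9, 5.4]
opening: -0.0001
```

>>> jog_arm --motion '[{"dx": 0, "dy": 0, "dz": 0.001, "turn": 0}, {"dx": 0, "dy": 0, "dz": 0, "turn": 0}]'

```text
time: 18.25
tool_pos: [0.4806, -0.3289, 0.1306]
tool_rot: [0.0, 0.869, 0.495, 0.0]
wrist_force: [-3.1, 1.7, 9.9]
opening: 0.0001
```

>>> jog_arm --motion '[{"dx": 0, "dy": 0, "dz": 0.001, "turn": 0}, {"dx": 0, "dy": 0, "dz": 0, "turn": 0}]'

```text
time: 18.42
tool_pos: [0.4806, -0.3289, 0.1305]
tool_rot: [0.001, 0.869, 0.495, 0.0]
wrist_force: [-4.8, 3.3, 15.2]
opening: 0.0001
```

>>> jog_arm --motion '[{"dx": 0, "dy": 0, "dz": 0, "turn": 0}, {"dx": 0, "dy": 0, "dz": -0.004, "turn": 0}, {"dx": 0, "dy": 0, "dz": -0.008, "turn": 0}, {"dx": 0, "dy": 0, "dz": -0.02, "turn": 0}, {"dx": 0, "dy": 0, "dz": -0.03, "turn": 0}, {"dx": 0, "dy": 0, "dz": -0.03, "turn": 0}, {"dx": 0, "dy": 0, "dz": -0.02, "turn": 0}, {"dx": 0, "dy": 0, "dz": 0, "turn": 0}, {"dx": 0, "dy": 0, "dz": 0, "turn": 0}, {"dx": 0, "dy": 0, "dz": 0, "turn": 0}]'

```text
time: 19.25
tool_pos: [0.4803, -0.3288, 0.2395]
tool_rot: [-0.001, 0.869, 0.495, -0.0]
wrist_force: [0.3, -0.3, -1.0]
opening: 0.0001
```

```bash
python3 look.py 9
python3 - <<'E'
from h import *
cv2.imwrite("pics/s9f.png",bot.grab_frame("scene")[:,:,::-1]); cv2.imwrite("pics/t9f.png",bot.grab_frame("top")[:,:,::-1])
print(bot.observe()["wrist_force"])
E
```

```text
19.35 [ 0.47991192 -0.32851204  0.2385813 ] [-0.6   0.44  0.11  1.25 -0.    1.51] 0.00012888045136612584
[-0.25056551  0.20573877 -0.26874865]
```

View pics/s9f.png

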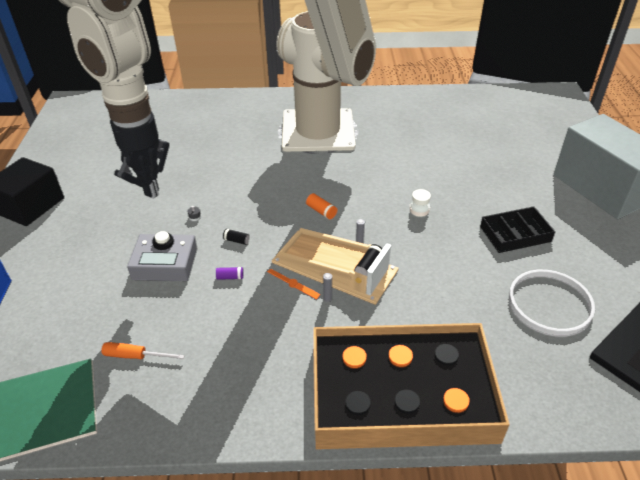

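View pics/t9.png

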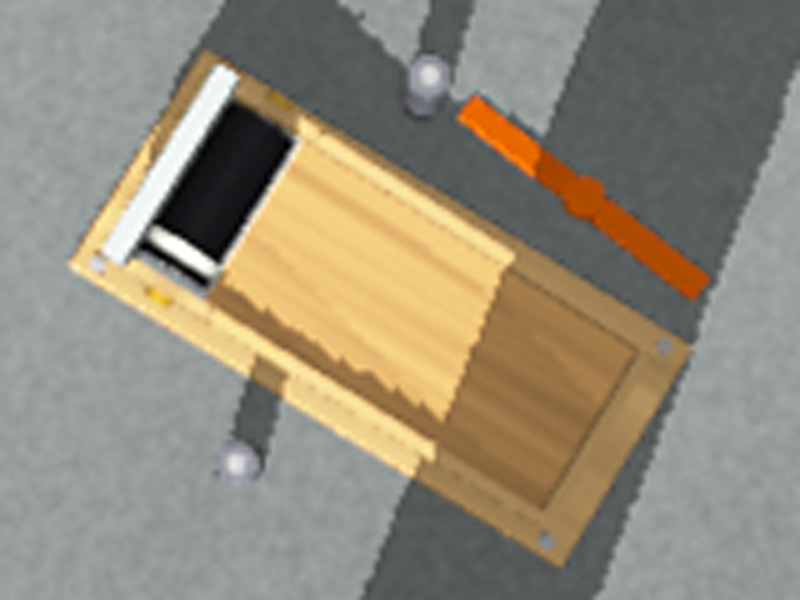

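The pictures show the cell in the seat against the stop (crop 220,190). The button is back up, the bystanders haven't moved and the arm is clear, so I'm handing in.

```bash
python3 -c "
from rig import bot
print(bot.hand_in())"
```

```text
the job is handed in; nothing more can be done
None
```

The black cell is in the seat against the metal stop and the start button has been pressed. I handed the job in at about 19.5 s of the 54 s allowed.

- **Push:** I pushed the cell up the ramp with the tips of the slightly open fingers, at about 12–24 mm/s. I did not grip or lift it. In each of the pictures I checked on the way up, the fingers were just behind it. Past the crest it rolled the last few mm to the stop by itself, as described.
- **Seat:** In the scene camera the cell's ends matched the seat position I had worked out. A later top picture, taken after the button press, still showed it against the stop.
- **Button:** I pressed it until it stopped moving. It travelled about 6 mm, and the force rose past 5 N to about 15 N. I then let it go; in the last picture it looks back up, though I had no direct reading of the button's travel.
- **Bystanders:** In the last pictures nothing looked moved; I judged this by eye.
- **Arm:** It ended about 10 cm above the button with no contact force. No check failed or disagreed.

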